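End of the sealing shift: switch box off, rest timer to thirty minutes

ROBOT

A 7-joint arm with a two-finger parallel gripper is mounted at the origin on a cart in front of the work surface, level with it; the furniture and walls round the work are solid. World frame = base frame: x ahead of the robot, y to its left, z up, the work surface at z = 0. Lengths are in m, angles in rad, forces in N, time in s.
With the tool pointing down it reaches from about 0.425 to 0.925 m from the base axis. Payload 6.8 kg.
Tool frame: the origin (TCP) lies at the very end of the fingers, on their centre line; the grasp point (between the pads) lies 19 mm behind it; z points along the fingers, y is the line along which they close (so a half turn about z gives the same grasp; the last joint's range is limited). The gripper opens to 88 mm and grips with 3 to 60 N. Pads are 20 mm wide; open, the fingers measure 115 mm over their backs; the gripper's body (75 mm by 178 mm) begins 61 mm behind the grasp point.
Start: joints at [1.046, 0.477, 0.022, 1.555, -0.011, 1.109, -0.083], TCP at [0.273, -0.617, 0.223] pointing down, gripper open.
Joint ranges: [-2.96, 2.96], [-0.34, 2.1], [-1.41, 1.46], [0.24, 2.44], [-1.37, 4.51], [0.17, 1.92], [-2.96, 2.96]. Speed limits (rad/s): [2.39, 2.39, 3.14, 3.14, 3.14, 3.14, 3.14].

INTERFACE

Orientations are given as a unit quaternion [x, y, z, w].
In Python, from plant import ctrl gives the robot as it stands.
- The arm moves only by the shell command python3 -m inch 'ROWS' [FORCE]. ROWS is JSON, a list of rows, each a list of 3 entries, a list of its own where there are three numbers: the turn, a rotation vector about the world's x, y, z as a fraction of full scale, then the shift along the world's x, y, z as a fraction of full scale, then the finger opening in mm, from 0 to 87.8. A call has 1 to 20 rows; each row shifts and turns the commanded pose from where the row before left it; what a row does not reach is not made up. Full scale, the value 1, is 25 mm for a shift and 0.12 rad for a turn. A row lasts 1/10 s, in which the tool goes at most 50 mm and 8.59 degrees, less where a joint would pass 70% of its speed; a pose out of reach is approached as far as the arm can. A call with a number of a shift or a turn outside -1 to 1 is refused whole. A call with a gripper value outside its range is refused whole. The fingers move at their own pace and stop on an object; FORCE is the grip in N (left out, the last holds). Time passes only in rows, so rows that do not move let the fingers close. It gives the time, the measured TCP pose, the force, the opening and the grip force at its end, in the units of the state.
- ctrl.sense(): the state, without advancing time (a new reading comes with each control period).
- ctrl.read_camera(name): name is "side" or "top" or "wrist"; returns the picture (384x512x3 uint8, blue, green, red); there is no depth.
- ctrl.get_calibration(name): a dict with "camera_matrix" (3x3 intrinsics, pixels), "eye" and "orientation" of the camera in the world. Camera axes: x right, y up, looking along -z (the intrinsics and any distortion apply to the point x, -y, -z); pixel columns grow to the right and rows downward; lengths in m; the calibration is good to about 2 mm. A picture is of the moment at which its call begins: read the wrist's pose just before it. get_calibration takes no time and is no camera call; for the wrist camera it gives the pose at the moment of the call.
- ctrl.close_job(): hands the job in; it is judged then, once.
Trained networks look in the newest picture that a camera, given by its name, has taken for a name from the list of things; names that differ only in an ending like _2 or _b are one class to them, and where a whole thing is asked for, a point or a joint stands for the part that bears it (a point fixed in the world has none). Each returns a list of dicts, best first, with "score" (0 to 1); they miss things now and then, are a little off and sometimes report something else, mostly with a low value. They report only what shows in the picture. A call takes as long as a camera call.
- ctrl.boxes_of(camera, name): "location" ([column, row] in pixels, amid what is visible of it).
The state is a dict: "t": time; "joints": joint angles; "dq": joint speeds; "effort": joint torques, N m; "position": TCP position; "ee_rot": TCP orientation; "force": force on the tool from outside, world axes, zero at the start; "ft_torque": the same for the moment, N m; "finger_gap": finger opening in m; "finger_force": force on a finger pad.
Only numpy, scipy, OpenCV 4.12 (cv2) and the standard library are available. Lean on these libraries where they do the work, as an engineer would, in place of code of your own. Each camera call takes 0.05 s, during which the arm holds its last target. There are 200 camera calls.

TASK

The bag-sealing shift is over: switch all four rockers on the counter's switch box off, and wind the free-standing dial timer clockwise to thirty minutes, the sealer's rest before it is put away. The timer is light and its dial stiff, so bear down on it while you turn or it just spins; it must stay standing where it is, facing as it does now. Leave the jars and cartons beside the work where they stand.

Things in the scene. Friction and masses are not known exactly. Their poses are not given: they have to be found in the camera images.
- timer: Loose dial timer on the counter: round white case 82 mm across, 30 mm high, on four rubber feet 30 mm from its axis; a turning dial on top, 63 mm high in all, 0.2 kg. Origin on the axis at the underside, z up, +x to its zero pip. By its own weight it resists less than the dial's torque: unless pressed down with 5 to 7 N it spins with the dial; 10 to 15 N is comfortable.
- timer_zero (a point): Raised dark diamond pip on the timer's rim, 37.5 mm from the axis along its +x, 30 mm above its underside: zero minutes. Fixed to the case, so it shows which way the timer faces.
- timer_half (a point): Middle of the long tick on the timer's rim just across from the pip (half a turn): thirty minutes. The rim has 11 dark ticks, one every 5 minutes (30 degrees) clockwise from the pip seen from above; those at 15, 30 and 45 minutes are longer and thicker.
- dial_grip (a point): Grip point of the dial: on the timer's axis, 51 mm above its underside. Its frame turns with the dial: +x along the black bar to its pointed nose with a white line (the pointer), z up. The bar is 12 mm thick along y, flat-sided from x = -25 to +17 mm, 54 mm long, and stands from 37 to 62 mm above the timer's underside on a round aluminium plate 60 mm across that turns with it.
- dial (a joint): Angle of the dial, rad: 0 with the nose at the zero pip, growing clockwise seen from above; 0.5236 is 5 minutes, 3.1416 is thirty minutes. Stops at 0 and 5.9. Takes about 0.12 N m to turn, turns either way and stays where it is left (the clockwork runs too slowly to notice).
- switch_box: Grey metal switch box screwed to the counter, immovable: 50 mm deep (x), 128 mm long (y), 26 mm high; a 16 mm long, 4 mm high screw flange at each end; a conduit stub at the back out to x = 53 mm, 19 mm high. Origin at the centre of its underside, z up. Four equal rockers stand in a row along its y at y = +40.5, +13.5, -13.5, -40.5 mm, x = 0, pivots 29.5 mm above its underside.
- rocker_1_off (a point): Ring mark on the OFF half of the rocker at y = +40.5 mm. Each rocker has its OFF half (white ring) at the box's -x side, from the pivot to 14 mm out, and its ON half (white dash) at +x. When off, the OFF half lies level, its top 30.5 mm above the box's underside, and the ON half is up; when on, the OFF half slopes up to its outer edge, 33.5 mm high.
- rocker_4_off (a point): Ring mark on the OFF half of the rocker at y = -40.5 mm (9.5 mm to the -x side of its pivot). Each half is 25 mm wide along the row with flanks bevelled at 24 to 31 degrees, so a finger dragged along the row over the OFF halves, at the height where they lie level, rides onto each and presses it down.
- rocker_1 (a joint): Rocker 1 (counted from the box's +y end), rad: 0 is off (OFF half fully down), 0.22 is on. It needs 2 to 3 N at its edge and stays where it is left.
- rocker_2 (a joint): Rocker 2 (counted from the box's +y end), rad: 0 is off (OFF half fully down), 0.22 is on. It needs 2 to 3 N at its edge and stays where it is left.
- rocker_3 (a joint): Rocker 3 (counted from the box's +y end), rad: 0 is off (OFF half fully down), 0.22 is on. It needs 2 to 3 N at its edge and stays where it is left.
- rocker_4 (a joint): Rocker 4 (counted from the box's +y end), rad: 0 is off (OFF half fully down), 0.22 is on. It needs 2 to 3 N at its edge and stays where it is left.
- carton_plum: Bystander: upright plum folding carton, 28 x 60 mm and 91 mm high, loose on the counter; origin at the centre of its underside, z up. Leave it where it stands.
- jar_dark: Bystander: glass jar with a black lid, 65 mm across, 66 mm high, loose on the counter; origin at the centre of its underside, z up. Leave it where it stands.
- carton_red: Bystander: upright red folding carton, 30 x 55 mm and 86 mm high, loose on the counter; origin at the centre of its underside, z up. Leave it where it stands.
- jar_amber: Bystander: glass jar with a black lid, 65 mm across, 62 mm high, loose on the counter; origin at the centre of its underside, z up. Leave it where it stands.

How it is judged:
By the outcome, as a careful person would: the job done as asked, in the order asked, and still so for the second after the job is handed in, with the robot touching nothing.
It also fails if it takes over 64 s, if anything falls off the work surface, if the arm or the gripper's body presses on something with over 40 N, if the wrist force passes 120 N, or if a joint passes its speed limit or range.

## Working session

There is one attempt and no reset: what is moved stays moved. The work goes in short steps, Python scripts to look and compute and a shell command to move; the robot and the scene stay as the last step left them, time stands still between calls to the robot, and variables do not carry over. Pictures are saved under pics/ and viewed, at most 10 in all, crops included, and the job is handed in when it is done.

```bash
ls; mkdir -p pics; cat > h.py <<'E'
import numpy as np, cv2
from scipy.spatial.transform import Rotation as R
from plant import ctrl
def ray(cam,px,cal=None):
    c=cal or ctrl.get_calibration(cam); K=np.array(c["camera_matrix"])
    q=np.linalg.inv(K)@[px[0],px[1],1]; d=np.array([q[0],-q[1],-q[2]])
    o=np.array(c["orientation"]); M=R.from_quat(o).as_matrix() if o.size==4 else o
    return np.array(c["eye"]),M@d
def onz(cam,px,z,cal=None):
    e,d=ray(cam,px,cal); return e+d*(z-e[2])/d[2]
E
python3 - <<'E'
from h import *
print(ctrl.get_calibration("top"))
a=ctrl.read_camera("top"); b=ctrl.read_camera("side")
cv2.imwrite("pics/top.png",a); cv2.imwrite("pics/side.png",b)
Z=dict(timer=.03,timer_zero=.03,timer_half=.03,dial_grip=.062,switch_box=.026,rocker_1_off=.032,rocker_4_off=.032,carton_plum=.091,jar_dark=.066,carton_red=.086,jar_amber=.062)
for n,z in Z.items():
    for r in ctrl.boxes_of("top",n)[:4]:
        print(n,round(r["score"],2),np.round(r["location"],1),onz("top",r["location"],z).round(4))
print(ctrl.sense())
E
```

```text
pics
{'camera_matrix': array([[379.9549724 ,   0.        , 256.26910016],
       [  0.        , 379.9549724 , 188.08165346],
       [  0.        ,   0.        ,   1.        ]]), 'eye': array([ 0.4356531 , -0.24249962,  0.9214755 ]), 'orientation': array([-0.01928834,  0.04248494,  0.70837676, -0.70429067])}
timer 0.56 [236.2 164.7] [ 0.5694 -0.225   0.03  ]
timer_zero 0.69 [237.  164.7] [ 0.5694 -0.2269  0.03  ]
timer_half 0.83 [235.4 165.7] [ 0.567  -0.2231  0.03  ]
dial_grip 0.74 [237.2 165.2] [ 0.5635 -0.2279  0.062 ]
switch_box 0.67 [276.7 180.3] [ 0.5324 -0.3209  0.026 ]
rocker_1_off 0.57 [253.9 217.6] [ 0.4444 -0.266   0.032 ]
rocker_4_off 0.45 [286.8 227.9] [ 0.4199 -0.3427  0.032 ]
carton_plum 0.82 [276.2 181.9] [ 0.5218 -0.3141  0.091 ]
carton_plum 0.62 [239.2 162.9] [ 0.5643 -0.2328  0.091 ]
jar_dark 0.95 [200.8 147.2] [ 0.6043 -0.1455  0.066 ]
jar_dark 0.22 [237.8 164.5] [ 0.5645 -0.2293  0.066 ]
carton_red 0.89 [211.  200.9] [ 0.481  -0.1707  0.086 ]
jar_amber 0.84 [326.6 240.2] [ 0.3921 -0.4291  0.062 ]
{'t': 0.65, 'joints': array([ 1.04591938,  0.47698275,  0.02241506,  1.55538552, -0.01151828,
        1.10925796, -0.08309482]), 'dq': array([ 0.00153264, -0.00097371,  0.00118141, -0.00021716,  0.0009748 ,
        0.00020756, -0.00106224]), 'effort': array([-1.23988910e-03, -5.82494187e+01,  1.53241944e+00, -2.72857082e+01,
       -5.43215708e-02,  1.00782415e-02,  7.63621188e-05]), 'position': array([ 0.27327099, -0.61725321,  0.2226819 ]), 'ee_rot': array([9.78369440e-01, 2.06865260e-01, 2.49143651e-05, 4.22281224e-05]), 'force': array([ 0.46989609,  0.58525835, -0.3920982 ]), 'ft_torque': array([ 0.04037272, -0.00349894,  0.01020069]), 'finger_force': 0.0, 'finger_gap': 0.08791824509847801}
```

```bash
python3 - <<'E'
import cv2
a=cv2.imread("pics/top.png")[120:270,170:370]
cv2.imwrite("pics/topc.png",cv2.resize(a,None,fx=4,fy=4,interpolation=cv2.INTER_CUBIC))
E
```

```text
(no output)
```

View pics/topc.png

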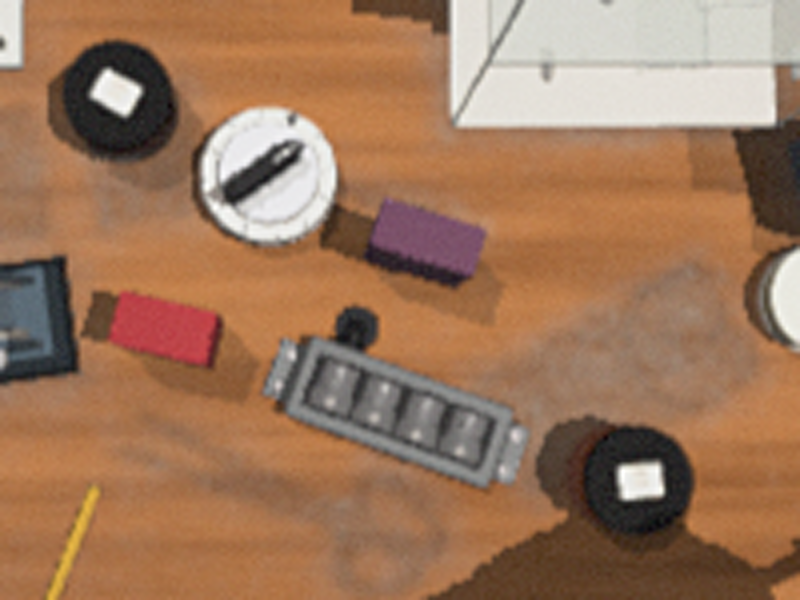

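View pics/side.png

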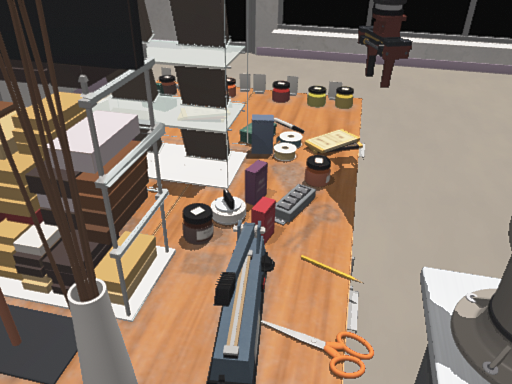

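```bash
python3 - <<'E'
from h import *
f=lambda x,y:((x+.5)/4-.5+170,(y+.5)/4-.5+120)
for n,p,z in [("timer",(267,176),.015),("pip",(292,117),.03),("nose",(300,148),.062),("tail",(226,192),.062),("r1",(335,385),.031),("r4",(465,437),.031),("plum",(427,232),.091),("red",(165,326),.086)]:
    print(n,onz("top",f(*p),z).round(4))
s=ctrl.sense();c=ctrl.get_calibration("wrist")
M=R.from_quat(s["ee_rot"]); print(M.as_matrix().round(3)); print(M.inv().apply(c["eye"]-s["position"]), (M.inv()*R.from_quat(c["orientation"])).as_matrix().round(3))
E
```

```text
timer [ 0.5743 -0.2251  0.015 ]
pip [ 0.6073 -0.2403  0.03  ]
nose [ 0.5832 -0.2449  0.062 ]
tail [ 0.558  -0.2027  0.062 ]
r1 [ 0.4484 -0.2648  0.031 ]
r4 [ 0.4176 -0.3406  0.031 ]
plum [ 0.5313 -0.3146  0.091 ]
red [ 0.4805 -0.1704  0.086 ]
[[ 0.914  0.405  0.   ]
 [ 0.405 -0.914 -0.   ]
 [ 0.     0.    -1.   ]]
[ 6.76571452e-02  1.32158999e-04 -1.61718405e-01] [[-0.     0.97   0.244]
 [ 1.     0.     0.001]
 [ 0.001  0.244 -0.97 ]]
```

```bash
python3 -m inch '[[[0,0,-0.48],[0.56,0.96,0],0],[[0,0,-0.48],[0.56,0.96,0],0],[[0,0,-0.48],[0.56,0.96,0],0],[[0,0,-0.48],[0.56,0.96,0],0],[[0,0,-0.48],[0.56,0.96,0],0],[[0,0,-0.48],[0.56,0.96,0],0],[[0,0,-0.48],[0.56,0.96,0],0],[[0,0,-0.48],[0.56,0.96,0],0],[[0,0,-0.48],[0.56,0.96,0],0],[[0,0,-0.48],[0.56,0.96,0],0],[[0,0,-0.48],[0.56,0.96,0],0],[[0,0,-0.48],[0.56,0.96,0],0],[[0,0,-0.48],[0.56,0.96,0],0],[[0,0,-0.48],[0.56,0.96,0],0],[[0,0,0],[0,0,0],0],[[0,0,0],[0,0,0],0]]' 40
python3 - <<'E'
from h import *
s=ctrl.sense(); print(s["joints"].round(2)); cal=ctrl.get_calibration("wrist"); a=ctrl.read_camera("wrist")
cv2.imwrite("pics/w1.png",a); np.save("w1.npy",cal,allow_pickle=True)
print(s["position"],R.from_quat(s["ee_rot"]).as_matrix()[:,0].round(3))
for n,z in dict(timer_zero=.03,timer_half=.03,dial_grip=.055,timer=.03,switch_box=.026,rocker_1_off=.032,rocker_4_off=.032,carton_plum=.091,carton_red=.086).items():
    for r in ctrl.boxes_of("wrist",n)[:3]:
        print(n,round(r["score"],2),np.round(r["location"],1),onz("wrist",r["location"],z,cal).round(4))
# shelf corner triangulation
e,d=ray("top",((455.5)/4-.5+170,125.5/4-.5+120))
for z in (.05,.1,.2,.3,.4): print(z,(e+d*(z-e[2])/d[2]).round(3))
E
```

```text
t: 2.25
position: [0.4695, -0.281, 0.2228]
ee_rot: [0.981, -0.193, 0.0, 0.0]
force: [0.2, -0.5, -0.2]
finger_gap: 0.0004
finger_force: 0.0
[ 0.41  0.27  0.01  1.86 -0.    1.01 -1.53]
[ 0.46945423 -0.28095117  0.22279148] [ 0.926 -0.378  0.   ]
timer_zero 0.59 [414.8 183.4] [ 0.3936 -0.4422  0.03  ]
timer_zero 0.58 [177.9 104.3] [ 0.5731 -0.2312  0.03  ]
timer_half 0.66 [175.7 108.2] [ 0.5704 -0.2272  0.03  ]
dial_grip 0.64 [173.5 106.4] [ 0.5701 -0.2315  0.055 ]
dial_grip 0.51 [252.2 200. ] [ 0.4514 -0.2671  0.055 ]
timer 0.95 [175.8 108. ] [ 0.5705 -0.2274  0.03  ]
switch_box 0.96 [280.1 191.3] [ 0.4418 -0.2975  0.026 ]
switch_box 0.3 [172.7 105.7] [ 0.5744 -0.2245  0.026 ]
switch_box 0.3 [323.3 197.3] [ 0.4162 -0.3412  0.026 ]
rocker_1_off 0.93 [252.3 200.8] [ 0.4449 -0.2642  0.032 ]
rocker_4_off 0.69 [298.4 198.4] [ 0.4276 -0.3139  0.032 ]
rocker_4_off 0.57 [324.9 196.8] [ 0.418  -0.3425  0.032 ]
rocker_4_off 0.45 [ 76.5 100.1] [ 0.6173 -0.1341  0.032 ]
carton_plum 0.7 [269.8 114.7] [ 0.5271 -0.3158  0.091 ]
carton_red 0.84 [159.2 211.6] [ 0.4825 -0.1822  0.086 ]
0.05 [ 0.599 -0.335  0.05 ]
0.1 [ 0.589 -0.33   0.1  ]
0.2 [ 0.571 -0.319  0.2  ]
0.3 [ 0.552 -0.309  0.3  ]
0.4 [ 0.533 -0.298  0.4  ]
```

View pics/w1.png

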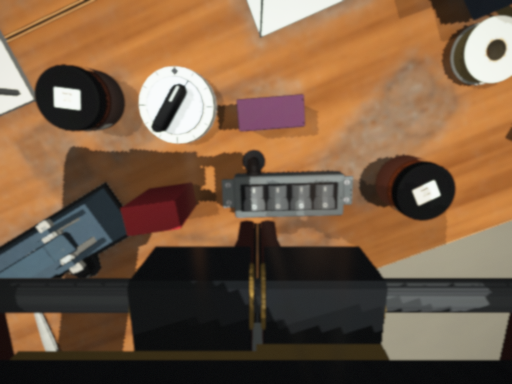

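```bash
python3 - <<'E'
from h import *
a=cv2.imread("pics/w1.png")
cv2.imwrite("pics/w1c.png",cv2.resize(a[55:225,125:365],None,fx=3.3,fy=3.3,interpolation=cv2.INTER_CUBIC))
cal=np.load("w1.npy",allow_pickle=True).item()
e1,d1=ray("top",((455.5)/4-.5+170,125.5/4-.5+120)); e2,d2=ray("wrist",(262,36),cal)
t=np.linalg.lstsq(np.c_[d1,-d2],e2-e1,rcond=None)[0]; print(e1+d1*t[0],e2+d2*t[1])
E
```

```text
[ 0.63501904 -0.35586747 -0.14434842] [ 0.63503315 -0.35587692 -0.14434477]
```

View pics/w1c.png

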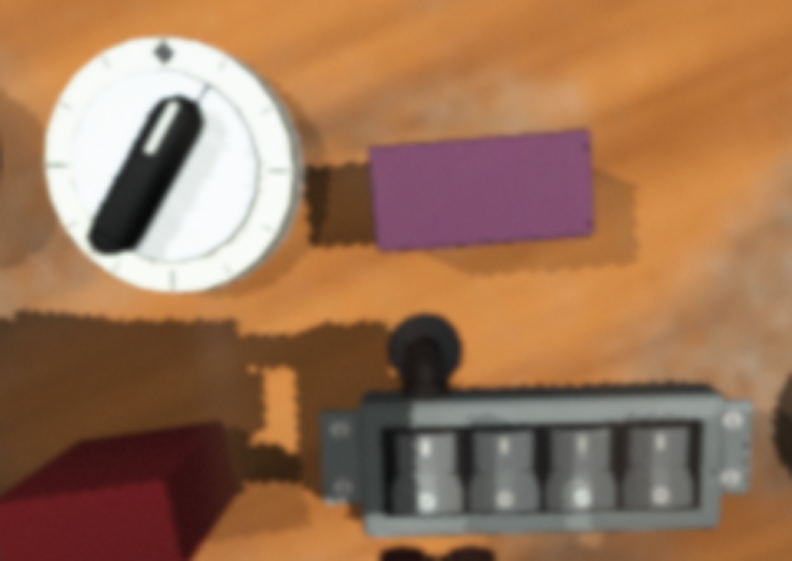

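```bash
python3 - <<'E'
from h import *
cal=np.load("w1.npy",allow_pickle=True).item()
g=lambda p,z:onz("wrist",((p[0]+.5)/3.3-.5+125,(p[1]+.5)/3.3-.5+55),z,cal)
P={}
for n,p,z in [("pip",(163,52),.03),("t15",(279,171),.03),("t30",(173,279),.03),("t45",(57,164),.03),("nose",(183,98),.062),("tail",(106,248),.062),("line",(204,92),.037),("plumc",(483,190),.091),("r1",(427,500),.032),("r2",(505,497),.032),("r3",(581,496),.032),("r4",(660,495),.032),("shelf",(452,-62),.02),("shelf",(452,-62),.1)]:
    P[n]=g(p,z); print(n,P[n].round(4))
A=lambda v:np.degrees(np.arctan2(v[1],v[0]))
print((P["pip"]+P["t30"])/2,(P["t15"]+P["t45"])/2,(P["nose"]+P["tail"])/2)
print(A(P["pip"]-P["t30"]),A(P["t45"]-P["t15"])-90,A(P["nose"]-P["tail"]),np.linalg.norm(P["pip"]-P["t30"]))
r=P["r1"]-P["r4"]; print(A(r),np.linalg.norm(r))
E
```

```text
pip [ 0.6053 -0.2422  0.03  ]
t15 [ 0.5584 -0.2612  0.03  ]
t30 [ 0.5402 -0.2143  0.03  ]
t45 [ 0.5876 -0.1956  0.03  ]
nose [ 0.5852 -0.2478  0.062 ]
tail [ 0.5554 -0.208   0.062 ]
line [ 0.5884 -0.2502  0.037 ]
plumc [ 0.5286 -0.3176  0.091 ]
r1 [ 0.4382 -0.2636  0.032 ]
r2 [ 0.429  -0.2891  0.032 ]
r3 [ 0.4193 -0.3136  0.032 ]
r4 [ 0.4093 -0.3391  0.032 ]
shelf [ 0.6033 -0.3399  0.02  ]
shelf [ 0.5877 -0.3324  0.1   ]
[ 0.57276636 -0.22827128  0.03      ] [ 0.5730163  -0.22837806  0.03      ] [ 0.57029837 -0.2278928   0.062     ]
-23.176626438925396 -23.975538535682034 -53.181703545286304 0.07079413892096521
69.04648985416028 0.08092620347733101
```

```bash
python3 -m inch '[[[0,0,0.17],[-0.35,0.19,-0.3],0],[[0,0,0],[-0.35,0.19,-0.7],0],[[0,0,0],[-0.35,0.19,-1],0],[[0,0,0],[-0.33,0.19,-1],0],[[0,0,0],[0,0,-1],0],[[0,0,0],[0,0,-1],0],[[0,0,0],[0,0,-1],0],[[0,0,0],[0,0,-0.7],0],[[0,0,0],[0,0,-0.3],0],[[0,0,0],[0,0,0],0],[[0,0,0],[0,0,0],0]]'
python3 - <<'E'
from h import *
s=ctrl.sense();print(s["position"],s["force"].round(2),s["joints"].round(2))
a=ctrl.read_camera("wrist");cv2.imwrite("pics/w2.png",a)
E
```

```text
t: 3.85
position: [0.4353, -0.2625, 0.0483]
ee_rot: [0.983, -0.184, 0.0, 0.0]
force: [1.5, 0.0, 0.6]
finger_gap: 0.0005
finger_force: 0.0
[ 0.43527733 -0.26250193  0.04830228] [1.48 0.04 0.65] [ 0.42  0.45 -0.    2.09  0.    0.6  -1.52]
```

View pics/w2.png

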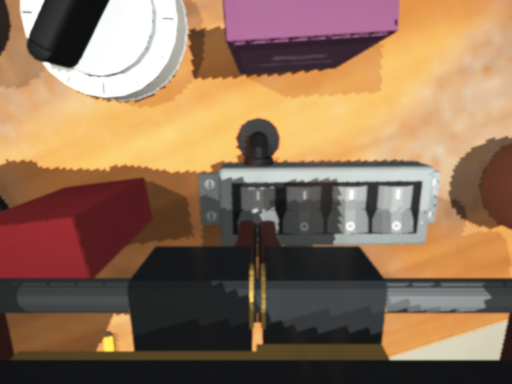

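```bash
python3 -m inch '[[[0,0,0],[0,0,-0.3],0],[[0,0,0],[0,0,-0.2],0],[[0,0,0],[0,0,0],0]]'
python3 -m inch '[[[0,0,0],[0,0,-0.08],0],[[0,0,0],[0,0,-0.06],0],[[0,0,0],[0,0,0],0],[[0,0,0],[0,0,0],0]]'
python3 -m inch '[[[0,0,0],[0,0,-0.04],0],[[0,0,0],[0,0,0],0],[[0,0,0],[0,0,0],0]]'
```

```text
t: 4.2
position: [0.4344, -0.262, 0.0346]
ee_rot: [0.983, -0.184, -0.0, -0.0]
force: [-0.6, -0.7, -0.1]
finger_gap: 0.0
finger_force: 0.0
t: 4.6
position: [0.4349, -0.2623, 0.0317]
ee_rot: [0.983, -0.184, 0.0, 0.0]
force: [-0.5, -0.2, 0.5]
finger_gap: 0.0001
finger_force: 0.0
t: 4.9
position: [0.4349, -0.2623, 0.0309]
ee_rot: [0.983, -0.184, 0.0, 0.0]
force: [-1.0, 0.6, 3.7]
finger_gap: 0.0006
finger_force: 2.0
```

```bash
python3 -m inch '[[[0,0,0],[0,0,-0.03],0],[[0,0,0],[0,0,0],0],[[0,0,0],[0,0,0],0]]'
```

```text
t: 5.2
position: [0.435, -0.2623, 0.0307]
ee_rot: [0.983, -0.184, 0.0, 0.0]
force: [-4.3, 2.4, 11.7]
finger_gap: 0.0008
finger_force: 5.8
```

```bash
python3 -m inch '[[[0,0,0],[-0.072,-0.187,0.01],0],[[0,0,0],[-0.072,-0.187,0],0],[[0,0,0],[-0.072,-0.187,0],0],[[0,0,0],[-0.072,-0.187,0],0],[[0,0,0],[-0.072,-0.187,0],0],[[0,0,0],[-0.072,-0.187,0],0],[[0,0,0],[-0.072,-0.187,0],0],[[0,0,0],[-0.072,-0.187,0],0],[[0,0,0],[-0.072,-0.187,0],0]]'
python3 -m inch '[[[0,0,0],[-0.072,-0.187,0],0],[[0,0,0],[-0.072,-0.187,0],0],[[0,0,0],[-0.072,-0.187,0],0],[[0,0,0],[-0.072,-0.187,0],0],[[0,0,0],[-0.072,-0.187,0],0],[[0,0,0],[-0.072,-0.187,0],0],[[0,0,0],[-0.072,-0.187,0],0],[[0,0,0],[-0.072,-0.187,0],0],[[0,0,0],[0,0,0],0],[[0,0,0],[0,0,0],0]]'
```

```text
t: 6.1
position: [0.4186, -0.304, 0.03]
ee_rot: [0.983, -0.183, -0.0, -0.0]
force: [4.0, 11.1, 7.6]
finger_gap: 0.0003
finger_force: 5.7
t: 7.1
position: [0.4047, -0.3425, 0.0307]
ee_rot: [0.983, -0.184, 0.001, 0.0]
force: [2.0, 2.4, 7.8]
finger_gap: -0.0
finger_force: 3.7
```

```bash
python3 -m inch '[[[0,0,0],[0,0,1],0],[[0,0,0],[0,0,1],0],[[0,0,0],[-0.6,0.5,1],0],[[0,0,0],[-0.6,0.8,1],0],[[0,0,0],[0,0,0],0],[[0,0,0],[0,0,0],0]]'
python3 - <<'E'
from h import *
a=ctrl.read_camera("wrist");cv2.imwrite("pics/w3.png",a); cv2.imwrite("pics/w3c.png",cv2.resize(a[100:260,160:420],None,fx=3,fy=3,interpolation=cv2.INTER_CUBIC))
E
```

```text
t: 7.7
position: [0.3736, -0.31, 0.1303]
ee_rot: [0.983, -0.184, 0.0, 0.001]
force: [-0.4, -0.4, 0.6]
finger_gap: 0.0006
finger_force: 0.0
```

View pics/w3c.png

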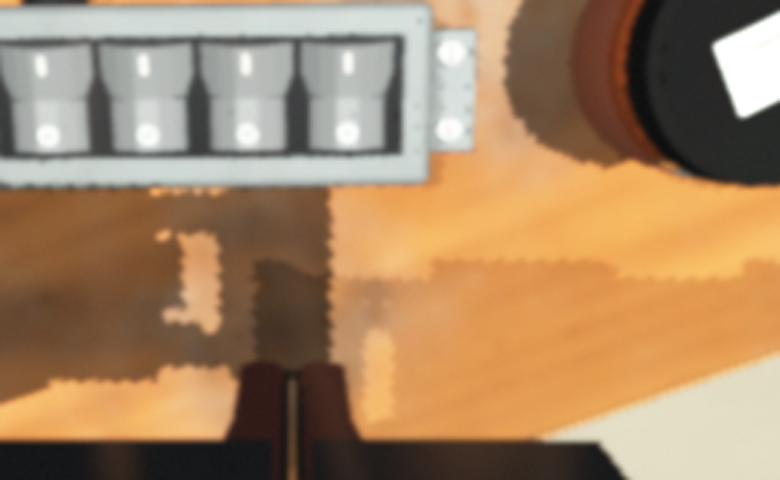

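```bash
python3 -m inch '[[[0,0,1],[0.66,0.27,0.1],40],[[0,0,1],[0.66,0.27,0.1],40],[[0,0,1],[0.66,0.27,0],40],[[0,0,1],[0.66,0.27,0],40],[[0,0,1],[0.66,0.27,0],40],[[0,0,1],[0.66,0.27,0],40],[[0,0,1],[0.66,0.27,0],40],[[0,0,1],[0.66,0.27,0],40],[[0,0,1],[0.66,0.27,0],40],[[0,0,1],[0.66,0.27,0],40],[[0,0,1],[0.66,0.27,0],40],[[0,0,1],[0.66,0.27,0],40],[[0,0,1],[0,0,0],40],[[0,0,1],[0,0,0],40],[[0,0,1],[0,0,0],40],[[0,0,1],[0,0,0],40],[[0,0,1],[0,0,0],40],[[0,0,1],[0,0,0],40],[[0,0,1],[0,0,0],40],[[0,0,1],[0,0,0],40]]'
python3 -m inch '[[[0,0,0.75],[0,0,0],40],[[0,0,0.75],[0,0,0],40],[[0,0,0],[0,0,0],40],[[0,0,0],[0,0,0],40]]'
python3 - <<'E'
from h import *
s=ctrl.sense();cal=ctrl.get_calibration("wrist");a=ctrl.read_camera("wrist");cv2.imwrite("pics/w4.png",a);np.save("w4.npy",cal,allow_pickle=True)
print(s["position"],s["joints"].round(2),R.from_quat(s["ee_rot"]).as_euler("xyz",True))
cv2.imwrite("pics/w4c.png",cv2.resize(a[110:300,130:390],None,fx=3,fy=3,interpolation=cv2.INTER_CUBIC))
E
```

```text
t: 9.75
position: [0.5719, -0.2289, 0.1332]
ee_rot: [0.526, 0.851, 0.0, -0.001]
force: [-0.7, -0.5, 0.2]
finger_gap: 0.0401
finger_force: 0.0
t: 10.15
position: [0.5719, -0.2286, 0.1338]
ee_rot: [0.45, 0.893, 0.0, -0.001]
force: [0.4, 0.6, -0.7]
finger_gap: 0.0402
finger_force: 0.0
[ 0.571914  -0.2286464  0.133832 ] [ 0.72  0.55 -0.59  1.75  0.36  0.96  0.62] [-1.79983284e+02 -1.04208090e-01  1.26485528e+02]
```

View pics/w4c.png

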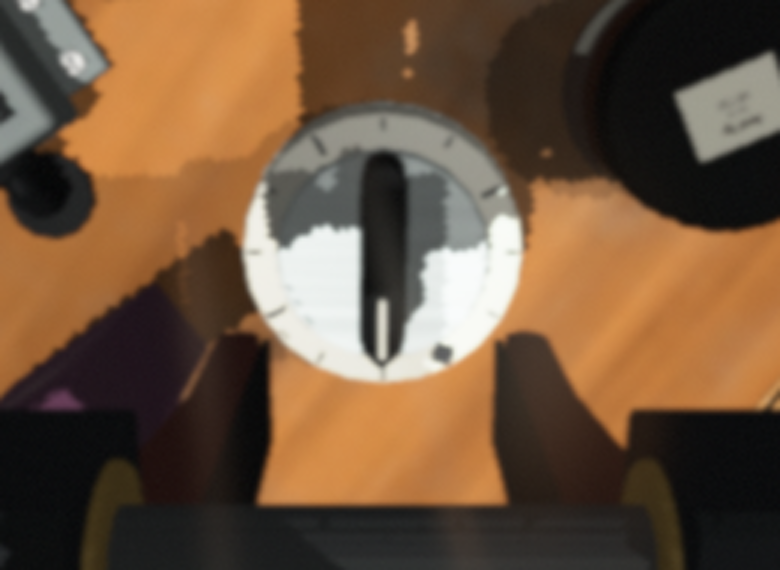

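```bash
python3 - <<'E'
from h import *
cal=np.load("w4.npy",allow_pickle=True).item()
g=lambda p,z:onz("wrist",((p[0]+.5)/3-.5+130,(p[1]+.5)/3-.5+110),z,cal)
pip,t30,t15,t45=[g(p,.03) for p in [(442,353),(320,145),(278,312),(492,192)]]
tail,nose=g((382,152),.062),g((382,364),.062)
A=lambda v:np.degrees(np.arctan2(v[1],v[0]))
print((t15+t45)/2,(pip+t30)/2,(tail+nose)/2,np.linalg.norm(nose-tail),A(pip-t30),A(t45-t15)-90,A(nose-tail),np.linalg.norm(t15-t45))
for r in ctrl.boxes_of("wrist","dial_grip")[:2]: print(r["score"],onz("wrist",r["location"],.055,cal))
E
```

```text
[ 0.57337057 -0.22794169  0.03      ] [ 0.57301561 -0.22778968  0.03      ] [ 0.56958943 -0.22344369  0.062     ] 0.054984025861520465 -23.87128319116712 -23.51559051674586 -53.53988169921978 0.070471644773135
0.69 [ 0.56983896 -0.22535384  0.055     ]
```

```bash
python3 -m inch '[[[0,0,0],[0.05,0.02,-0.6],36],[[0,0,0],[0,0,-1],36],[[0,0,0],[0,0,-1],36],[[0,0,0],[0,0,-0.6],36],[[0,0,0],[0,0,-0.3],36],[[0,0,0],[0,0,0],36],[[0,0,0],[0,0,0],36]]'
```

```text
t: 10.95
position: [0.5741, -0.2277, 0.0483]
ee_rot: [0.449, 0.894, 0.0, 0.001]
force: [-0.6, 0.7, -0.2]
finger_gap: 0.036
finger_force: 0.0
```

```bash
python3 -m inch '[[[0,0,0],[-0.03,-0.01,-0.2],36],[[0,0,0],[0,0,-0.09],36],[[0,0,0],[0,0,0],20],[[0,0,0],[0,0,0],16],[[0,0,0],[0,0,0],14],[[0,0,0],[0,0,0],8],[[0,0,0],[0,0,0],8],[[0,0,0],[0,0,0],8],[[0,0,0],[0,0,0],8]]' 40
```

```text
t: 11.85
position: [0.5727, -0.2282, 0.0406]
ee_rot: [0.449, 0.894, -0.0, 0.0]
force: [-0.2, -1.0, 1.9]
finger_gap: 0.0115
finger_force: 40.0
```

```bash
python3 -m inch '[[[0,0,0],[0,0,-0.03],8],[[0,0,0],[0,0,0],8],[[0,0,0],[0,0,0],8]]'
```

```text
t: 12.15
position: [0.5727, -0.2282, 0.0405]
ee_rot: [0.449, 0.894, -0.0, 0.0]
force: [-3.3, -0.8, 8.1]
finger_gap: 0.0118
finger_force: 40.0
```

```bash
python3 -m inch '[[[0,0,0],[0,0,-0.03],8],[[0,0,0],[0,0,0],8],[[0,0,0],[0,0,0],8]]'
python3 - <<'E'
from h import *
s=ctrl.sense();print(s["joints"].round(2),s["force"],R.from_quat(s["ee_rot"]).as_euler("xyz",True))
E
```

```text
t: 12.45
position: [0.5727, -0.2281, 0.0404]
ee_rot: [0.449, 0.894, -0.0, 0.0]
force: [-5.0, 0.4, 13.5]
finger_gap: 0.0116
finger_force: 40.0
[ 0.67  0.66 -0.54  1.8   0.45  0.8   0.54] [-5.03114572  0.37115809 13.47859576] [-1.79961209e+02  4.72437698e-02  1.26656817e+02]
```

```bash
python3 -m inch '[[[0,0,-0.5],[0,0,0],8],[[0,0,-0.5],[0,0,0],8],[[0,0,-0.5],[0,0,0],8],[[0,0,-0.5],[0,0,0],8],[[0,0,-0.5],[0,0,0],8],[[0,0,-0.5],[0,0,0],8],[[0,0,-0.5],[0,0,0],8],[[0,0,-0.5],[0,0,0],8]]'
```

```text
t: 13.25
position: [0.5727, -0.2282, 0.0404]
ee_rot: [0.649, 0.761, -0.0, 0.0]
force: [-5.6, 0.7, 13.6]
finger_gap: 0.0116
finger_force: 40.0
```

```bash
python3 -m inch '[[[0,0,-0.5],[0,0,0],8],[[0,0,-0.5],[0,0,0],8],[[0,0,-0.5],[0,0,0],8],[[0,0,-0.5],[0,0,0],8],[[0,0,-0.5],[0,0,0],8],[[0,0,-0.5],[0,0,0],8],[[0,0,-0.5],[0,0,0],8],[[0,0,-0.5],[0,0,0],8],[[0,0,-0.5],[0,0,0],8],[[0,0,-0.5],[0,0,0],8],[[0,0,-0.5],[0,0,0],8],[[0,0,-0.5],[0,0,0],8],[[0,0,-0.5],[0,0,0],8],[[0,0,-0.5],[0,0,0],8],[[0,0,-0.5],[0,0,0],8],[[0,0,-0.5],[0,0,0],8]]'
```

```text
t: 14.85
position: [0.5727, -0.2282, 0.0404]
ee_rot: [0.927, 0.375, -0.0, 0.0]
force: [-5.1, 0.3, 13.3]
finger_gap: 0.0119
finger_force: 40.0
```

```bash
python3 -m inch '[[[0,0,-0.5],[0,0,0],8],[[0,0,-0.5],[0,0,0],8],[[0,0,-0.5],[0,0,0],8],[[0,0,-0.5],[0,0,0],8],[[0,0,-0.5],[0,0,0],8],[[0,0,-0.5],[0,0,0],8],[[0,0,-0.5],[0,0,0],8],[[0,0,-0.5],[0,0,0],8],[[0,0,-0.5],[0,0,0],8],[[0,0,-0.5],[0,0,0],8],[[0,0,-0.5],[0,0,0],8],[[0,0,-0.5],[0,0,0],8],[[0,0,-0.5],[0,0,0],8],[[0,0,-0.5],[0,0,0],8],[[0,0,-0.5],[0,0,0],8],[[0,0,-0.5],[0,0,0],8],[[0,0,-0.5],[0,0,0],8],[[0,0,-0.5],[0,0,0],8],[[0,0,0],[0,0,0],8],[[0,0,0],[0,0,0],8]]'
python3 - <<'E'
from h import *
s=ctrl.sense();print(s["joints"].round(2),s["force"],s["ft_torque"],R.from_quat(s["ee_rot"]).as_euler("xyz",True))
a=ctrl.read_camera("wrist");cv2.imwrite("pics/w5.png",a);np.save("w5.npy",ctrl.get_calibration("wrist"),allow_pickle=True)
E
```

```text
t: 16.85
position: [0.5726, -0.2282, 0.0404]
ee_rot: [0.988, -0.154, 0.0, 0.0]
force: [-4.7, 0.8, 14.7]
finger_gap: 0.0119
finger_force: 40.0
[ 0.21  0.6   0.1   1.84 -0.08  0.71 -1.53] [-4.66211795  0.82293986 14.66694307] [ 0.24715538  1.20897327 -0.14706846] [ 1.79993985e+02 -9.06086879e-03 -1.77476429e+01]
```

View pics/w5.png

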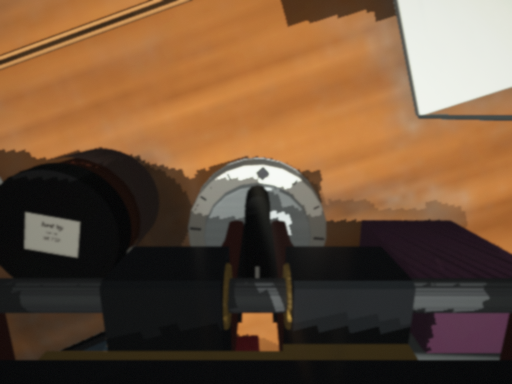

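```bash
python3 -m inch '[[[0,0,-0.45],[0,0,0],8],[[0,0,-0.4],[0,0,0],8],[[0,0,0],[0,0,0],8],[[0,0,0],[0,0,0],8]]'
python3 - <<'E'
from h import *
cal=np.load("w5.npy",allow_pickle=True).item()
p=onz("wrist",(263,173),.03,cal);d=p-[.5727,-.2282,.03];print(p,np.linalg.norm(d),np.degrees(np.arctan2(d[1],d[0])))
s=ctrl.sense();print(R.from_quat(s["ee_rot"]).as_euler("xyz",True)[2])
E
```

```text
t: 17.3
position: [0.5726, -0.2281, 0.0404]
ee_rot: [0.979, -0.204, 0.0, 0.0]
force: [-5.2, 1.2, 14.7]
finger_gap: 0.0121
finger_force: 40.0
[ 0.6061747  -0.24148722  0.03      ] 0.036015353842541696 -21.649776225123205
-23.588658848650862
```

```bash
python3 -m inch '[[[0,0,0],[0,0,0.03],8],[[0,0,0],[0,0,0.03],8],[[0,0,0],[0,0,0],36],[[0,0,0],[0,0,0],36],[[0,0,0],[0,0,0],36],[[0,0,0],[0,0,0],36],[[0,0,0],[0,0,0.5],36],[[0,0,0],[0,0,1],36],[[0,0,0],[0,0,1],36],[[0,0,0],[0,0,1],36],[[0,0,0],[-0.5,0,1],36],[[0,0,0],[-0.5,0,0.5],36],[[0,0,0],[0,0,0],36],[[0,0,0],[0,0,0],36]]'
python3 - <<'E'
from h import *
a=ctrl.read_camera("wrist");np.save("w6.npy",ctrl.get_calibration("wrist"),allow_pickle=True)
cv2.imwrite("pics/w6.png",a);cv2.imwrite("pics/w6c.png",cv2.resize(a[50:240,130:390],None,fx=3,fy=3,interpolation=cv2.INTER_CUBIC))
E
```

```text
t: 18.7
position: [0.548, -0.2279, 0.1659]
ee_rot: [0.979, -0.204, 0.001, -0.0]
force: [0.2, -1.1, 1.1]
finger_gap: 0.036
finger_force: 0.0
```

View pics/w6c.png

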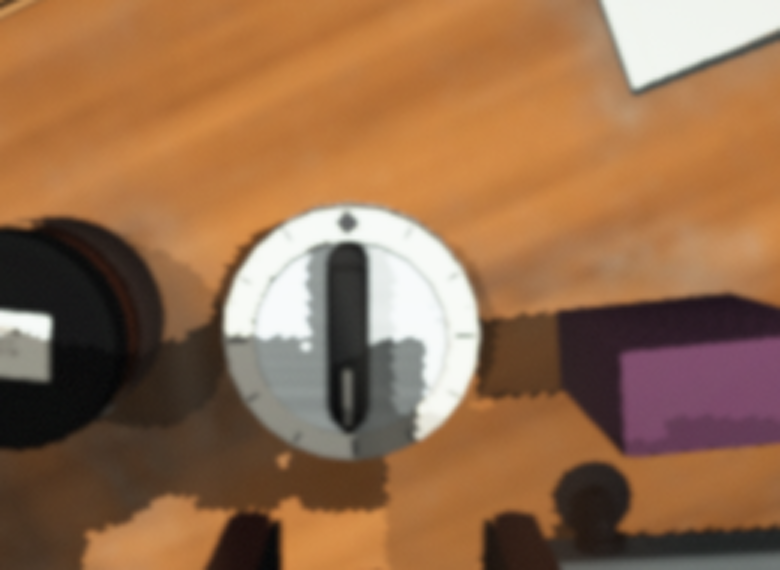

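```bash
python3 - <<'E'
from h import *
cal=np.load("w6.npy",allow_pickle=True).item()
g=lambda p,z:onz("wrist",((p[0]+.5)/3-.5+130,(p[1]+.5)/3-.5+50),z,cal)
A=lambda v:np.degrees(np.arctan2(v[1],v[0]))
pip,t15,t45,t5,t35=[g(p,.03) for p in [(348,222),(464,336),(238,340),(410,232),(297,437)]]
print((t15+t45)/2,(t5+t35)/2,A(t45-t15)-90,A(t5-t35)+30,A(pip-(t15+t45)/2),A(g((348,430),.062)-g((347,268),.062)))
E
```

```text
[ 0.57346844 -0.227191    0.03      ] [ 0.57356475 -0.22760079  0.03      ] -22.546527711406455 -22.630889366505535 -22.580366558201135 156.27790708745414
```

```bash
python3 -c "
from plant import ctrl
print(ctrl.close_job())"
```

```text
the job is handed in; nothing more can be done
None
```

I switched all four rockers off and wound the timer to thirty minutes (within about 1° by my last picture, case moved under 1 mm); the jars and cartons were left alone, and I handed the job in at about 19 s.

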